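# Build the sieve stack on the shaker

### The job

Build the sieve stack on the shaker, ready for a run: the receiver pan goes into the shaker's collar, then the fine sieve, the medium sieve, the coarse sieve and last the lid on top, each standing upright and fully seated in the one below. Leave the bowl, the jar and the brush where they are, and let go of everything at the end.

Things in the scene. Friction and masses are not known exactly. Their poses are not given: they have to be found in the camera images.
- pan_mid (a point): Receiver pan: round steel pan with a plain closed floor (22 mm below the rim), no holes; 32 mm tall. Body 64 mm across, 57 mm open mouth; it stands on a tapered locating foot 8 mm long (53 mm wide at the body, 46 mm at the bottom) that drops into the mouth below until the body rests on that rim. Point: on the axis, half-way up, 16 mm above the underside; z up along the axis. Loose, about 0.1 to 0.2 kg.
- fine_mid (a point): Fine sieve: round steel sieve, its screen (16 mm below the rim) dotted with many 3 mm dark holes; 36 mm tall. Body 64 mm across, 57 mm open mouth; it stands on a tapered locating foot 8 mm long (53 mm wide at the body, 46 mm at the bottom) that drops into the mouth below until the body rests on that rim. Point: on the axis, half-way up, 18 mm above the underside; z up along the axis. Loose, about 0.1 to 0.2 kg.
- medium_mid (a point): Medium sieve: round steel sieve, its screen (16 mm below the rim) with 19 dark holes 7 mm wide; 44 mm tall. Body 64 mm across, 57 mm open mouth; it stands on a tapered locating foot 8 mm long (53 mm wide at the body, 46 mm at the bottom) that drops into the mouth below until the body rests on that rim. Point: on the axis, half-way up, 22 mm above the underside; z up along the axis. Loose, about 0.1 to 0.2 kg.
- coarse_mid (a point): Coarse sieve: round steel sieve, its screen (16 mm below the rim) with 7 dark holes 14 mm wide; 52 mm tall. Body 64 mm across, 57 mm open mouth; it stands on a tapered locating foot 8 mm long (53 mm wide at the body, 46 mm at the bottom) that drops into the mouth below until the body rests on that rim. Point: on the axis, half-way up, 26 mm above the underside; z up along the axis. Loose, about 0.1 to 0.2 kg.
- lid_mid (a point): Lid: flat stainless steel disc 64 mm in diameter and 6 mm thick, with the same 8 mm tapered foot below it and, on top at its centre, an upright cylindrical steel knob 18 mm in diameter and 24 mm tall (from 14 mm to 38 mm above the underside). Point: on the axis, half-way up, 19 mm above the underside; z up along the axis. Loose, about 0.1 to 0.2 kg.
- shaker_ring (a point): Sieve shaker: fixed white box 160 x 150 mm, 50 mm high, with a round aluminium collar on top (76 mm outside, 57 mm hole, 12 mm deep) that takes a part's foot. Point: centre of the collar's mouth, level with its upper rim, 62 mm above the table; z up. It stands left or right on the table, a balance (grey box with a square steel plate) on the other side.
- dish: Small white ceramic bowl, 60 mm wide and 18 mm high, standing among the sieves; not part of the stack. Origin at the centre of its underside.
- jar: Amber glass sample jar, 52 mm in diameter and 75 mm tall, behind the sieves; not part of the job. Origin at the centre of its underside.
- brush: Sieve brush lying on the table behind the sieves; not part of the job. Origin under its middle; it lies along its x axis.
Mind the look-alikes: they are no part of the job. What is shaped like the part that bears lid_mid but blue is not meant.

How it is judged:
By the outcome, as a careful person would: the job done as asked, in the order asked, and still so for the second after the job is handed in, with the robot touching nothing.
It also fails if it takes over 138 s, if anything falls off the work surface, if the arm or the gripper's body presses on something with over 40 N, if the wrist force passes 120 N, or if a joint passes its speed limit or range.

### The arm

A 7-joint arm with a two-finger parallel gripper is mounted at the origin on the work surface. World frame = base frame: x ahead of the robot, y to its left, z up, the work surface at z = 0. Lengths are in mm, angles in rad, forces in N, time in s.
With the tool pointing down it reaches from about 400 to 875 mm from the base axis. Payload 19.3 kg.
Tool frame: the origin (TCP) lies at the very end of the fingers, on their centre line; the grasp point (between the pads) lies 19 mm behind it (grip_point_offset is the z of the grasp point in the tool frame, in mm); z points along the fingers, x is the direction in which the jaws open and shut, and the axes are right-handed (so a half turn about z gives the same grasp; the last joint's range is limited). The gripper opens to 85 mm and grips with 20 to 120 N. Pads are 22 mm wide; open, the fingers measure 114 mm over their backs; the gripper's body (76 mm by 85 mm) begins 54 mm behind the grasp point. The pads swing forward as they close: fully open they stand 13 mm farther back than shut.
Start: joints at [1.192, 0.521, -0.036, 1.599, 0.021, 1.021, -0.113], TCP at [189.919, -595.437, 231.291] pointing down, gripper open.
Joint ranges: [-2.91, 2.91], [-0.3, 2.13], [-1.5, 1.42], [0.17, 2.43], [-1.26, 4.41], [0.16, 1.93], [-2.52, 2.52]. Speed limits (rad/s): [1.89, 1.89, 2.39, 2.39, 3.01, 3.01, 3.01].

### API

Orientations are given as a 3x3 rotation matrix whose columns are the frame's x, y, z axes.
In Python, from workcell import movep, movel, goto_joints, open_gripper, clamp, wait, inverse_kinematics, read_state, camera, PlanningError, finish_job, grip_point_offset gives the robot as it stands. Calls block until the motion is done:
- movep(position, orientation): joint-space move of the TCP to a pose.
- movel(position, frame=None, max_speed=150, guard=None): straight line of the TCP; frame=None keeps the orientation; max_speed is the mean speed in mm/s. With guard (N) it stops when the force on the tool has changed by that much, and returns True; else False.
- goto_joints(angles): joint-space move.
- open_gripper() and clamp(): open the fingers fully, or close them until they stop; the grip force is fixed at half the most.
- wait(seconds).
- inverse_kinematics(position, orientation): joint angles nearest the present ones, or None.
- read_state(): the state.
- camera(name): name is "scene" or "side" or "wrist"; returns a dict with "image" (400x640x3 uint8, blue, green, red), "range_z" (400x640 float32, mm along the optical axis (not along the pixel's ray), 0 where there is no reading), "fx", "fy", "cx", "cy" (pixels), "dist_coeffs" ([k1, k2, p1, p2, k3] as OpenCV has them; the pictures are not rectified), "cam_to_world" (4x4, takes a point from camera to world coordinates). Camera axes: x right, y up, looking along -z (the intrinsics and any distortion apply to the point x, -y, -z); pixel columns grow to the right and rows downward; lengths in mm; the calibration is good to about 2 mm. A picture is of the moment at which its call begins.
A pose or a line that the arm cannot do raises PlanningError and nothing moves.
- finish_job(): hands the job in, once; it reports no verdict.
The state is a dict: "time": time; "qpos": joint angles; "qvel": joint speeds; "joint_efforts": joint torques, N m; "eef_pos": TCP position; "tool_rot": TCP orientation; "ft_force": force on the tool from outside, world axes, zero at the start; "torque": the same for the moment, N m; "finger_gap": finger opening in mm.
Only numpy, scipy, OpenCV 4.12 (cv2) and the standard library are available. Lean on these libraries where they do the work, as an engineer would, in place of code of your own. Each camera call takes 0.05 s, during which the arm holds its last target. There are 200 camera calls.

## Working session

There is one attempt and no reset: what is moved stays moved. The work goes in short steps, each a Python script; the robot and the scene stay as the last script left them, time stands still between calls to the robot, and variables do not carry over. Pictures are saved under pics/ and viewed, about 12 in all and at most 16, crops included, and the job is handed in when it is done.

```bash
ls; mkdir -p pics; python3 - <<'E'
from workcell import *
import cv2, numpy as np
for n in ("scene","side"):
    c=camera(n); cv2.imwrite(f"pics/{n}0.png",c["image"]); np.savez(f"{n}0.npz",**c)
    print(n,c["fx"],c["cx"],c["cy"],c["dist_coeffs"],np.round(c["cam_to_world"],3).tolist(),(c["range_z"]>0).mean())
s=read_state();print(s["time"],s["tool_rot"],s["finger_gap"],grip_point_offset)
E
```

```text
pics
scene 518.8174913057209 320.6125675995859 206.2181340248393 [-0.16929546  0.          0.          0.          0.        ] [[-0.011, -0.692, 0.722, 1572.923], [1.0, 0.001, 0.016, 29.306], [-0.012, 0.722, 0.692, 1009.787], [0.0, 0.0, 0.0, 1.0]] 0.995921875
side 444.09788155775317 311.00222605407737 202.01431577898197 [-0.02335874  0.          0.          0.          0.        ] [[-0.79, 0.351, -0.503, 23.449], [-0.613, -0.428, 0.664, 804.855], [0.018, 0.833, 0.553, 720.8], [0.0, 0.0, 0.0, 1.0]] 0.9960703125
0.1 [[ 3.03888186e-01 -9.52707614e-01 -4.15843114e-04]
 [-9.52707153e-01 -3.03888451e-01  9.43578513e-04]
 [-1.02532435e-03  1.09434347e-04 -9.99999468e-01]] 85.15557360383167 -18.700000000000003
```

View pics/scene0.png

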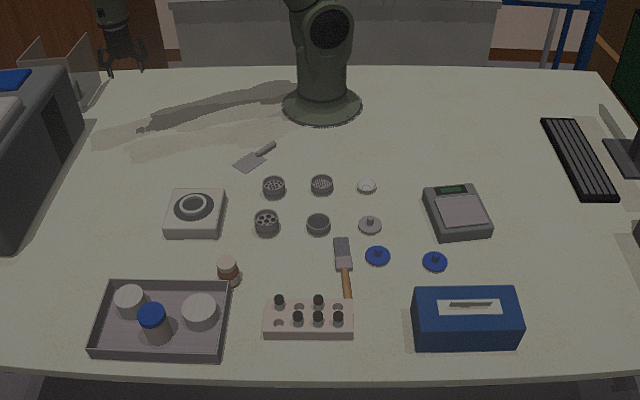

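View pics/side0.png

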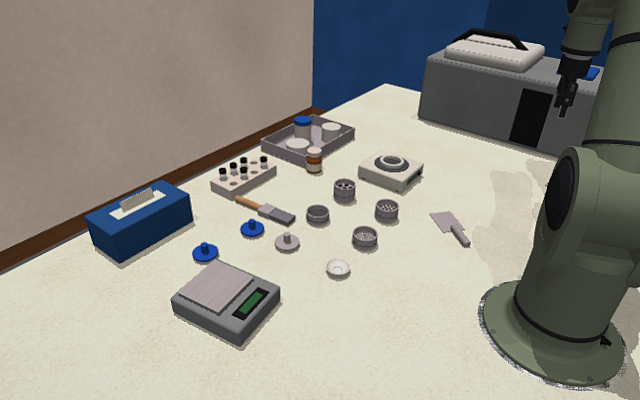

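The scene view shows the shaker on the left, with its collar at (194,207). The candidates are sieves at (274,186), (321,185) and (266,222), a pan at (318,224), the bowl at (367,185) and a grey lid at (370,225). Two blue lids at (377,256) and (435,262) are the look-alikes. I'll enlarge this area to confirm and measure from the range data.

```bash
cat > h.py <<'E'
import cv2, numpy as np
from scipy.optimize import least_squares
def cloud(c):
    K=np.array([[c["fx"],0,c["cx"]],[0,c["fy"],c["cy"]],[0,0,1.]],float)
    h,w=c["range_z"].shape
    u,v=np.meshgrid(np.arange(w),np.arange(h))
    n=cv2.undistortPoints(np.stack([u,v],-1).reshape(-1,1,2).astype(np.float64),K,np.array(c["dist_coeffs"],float)).reshape(h,w,2)
    d=c["range_z"].astype(float); T=np.array(c["cam_to_world"])
    P=np.stack([n[...,0]*d,-n[...,1]*d,-d],-1)@T[:3,:3].T+T[:3,3]
    P[d<=0]=np.nan
    return P
def circ(p,r=None):
    """centre (and radius) of a circle through points"""
    c0=(p.max(0)+p.min(0))/2
    f=lambda q:np.hypot(*(p-q[:2]).T)-(q[2] if r is None else r)
    return least_squares(f,[*c0,30] if r is None else c0,loss="soft_l1").x
E
python3 - <<'E'
from h import *
cs={n:dict(np.load(n+"0.npz")) for n in("scene","side")}
for n,c in cs.items():
    P=cloud(c); z=P[...,2]
    tab=(P[...,0]>350)&(P[...,0]<800)&(abs(P[...,1])<350)
    t=z[tab&(abs(z)<8)]; print(n,"table",np.round(np.nanpercentile(t,[5,50,95]),1))
    m=(tab&(z>9)).astype(np.uint8)
    k,lab,st,ce=cv2.connectedComponentsWithStats(m)
    for i in range(1,k):
        if st[i,4]<60: continue
        q=P[lab==i]; zt=np.percentile(q[:,2],97)
        top=q[q[:,2]>zt-4][:,:2]
        print(np.round(ce[i]),st[i,4],"ztop",round(zt,1),"bbox",np.round(q[:,:2].min(0)),np.round(q[:,:2].max(0)),"circ",np.round(circ(top),1))
im=cs["scene"]["image"][165:285,155:460]
cv2.imwrite("pics/crop0.png",cv2.convertScaleAbs(cv2.resize(im,None,fx=2.6,fy=2.6,interpolation=cv2.INTER_CUBIC),alpha=1.4))
E
```

```text
scene table [-2.3  1.3  4.9]
[273. 187.] 463 ztop 46.6 bbox [ 435. -162.] [504. -98.] circ [ 469.5 -129.9   29.9]
[321. 184.] 406 ztop 39.2 bbox [418. -23.] [488.  38.] circ [454.6   7.8  30. ]
[366. 184.] 169 ztop 22.2 bbox [416. 107.] [479. 166.] circ [449.6 136.2  27.8]
[438. 212.] 1207 ztop 58.7 bbox [485. 290.] [669. 350.] circ [577.2 722.5 390.2]
[205. 213.] 1742 ztop 62.7 bbox [ 490. -350.] [ 656. -262.] circ [ 573.6 -338.8   33.4]
[266. 223.] 594 ztop 54.2 bbox [ 583. -169.] [ 652. -106.] circ [ 616.3 -137.4   30.1]
[318. 224.] 459 ztop 34.7 bbox [577. -32.] [645.  32.] circ [ 6.114e+02 -4.000e-01  2.980e+01]
[369. 225.] 344 ztop 39.1 bbox [573. 106.] [638. 169.] circ [604.1 136.2   6.7]
[342. 257.] 617 ztop 23.2 bbox [650.  39.] [800.  86.] circ [  13898.9 -161264.3  161864.3]
[377. 255.] 390 ztop 39.6 bbox [681. 120.] [745. 184.] circ [713.2 150.9   6.6]
[435. 261.] 426 ztop 40.0 bbox [699. 262.] [765. 327.] circ [732.3 293.8   6.7]
[229. 264.] 276 ztop 79.9 bbox [ 761. -238.] [ 800. -188.] circ [ 784.1 -213.3   13.6]
side table [-3.1  0.   2.8]
[314. 160.] 316 ztop 74.5 bb
[... 215 characters left out ...]
6.1 -135.4   30.3]
[386. 210.] 461 ztop 43.2 bbox [ 437. -162.] [501. -96.] circ [ 469.1 -128.8   30.1]
[273. 212.] 455 ztop 20.0 bbox [650.  38.] [798.  87.] circ [  34095.6 -592144.4  593148.4]
[318. 214.] 386 ztop 31.5 bbox [576. -33.] [641.  33.] circ [ 6.089e+02 -3.000e-01  2.970e+01]
[252. 228.] 301 ztop 36.6 bbox [678. 119.] [743. 182.] circ [710.4 151.3   6.4]
[364. 237.] 484 ztop 36.6 bbox [422. -27.] [486.  42.] circ [454.8   8.2  29.8]
[287. 242.] 329 ztop 37.3 bbox [571. 105.] [634. 168.] circ [601.2 137.2   6.5]
[240. 276.] 1708 ztop 57.2 bbox [480. 262.] [766. 350.] circ [  5115.2 -75328.   75797.5]
[337. 265.] 237 ztop 20.1 bbox [421. 106.] [479. 166.] circ [448.9 135.8  27.4]
```

View pics/crop0.png

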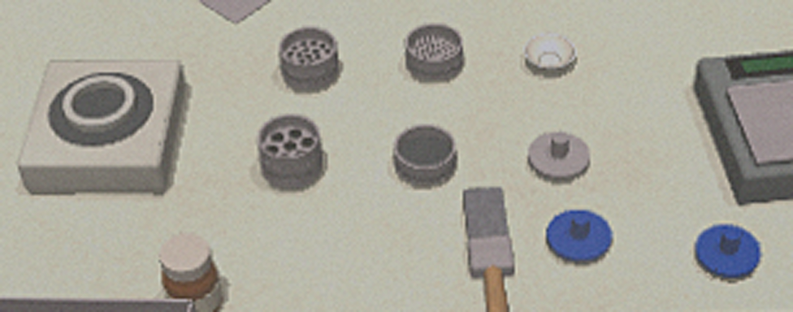

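The crop identifies everything, and the range heights match the given sizes:

| Part | Scene pixel | Holes / look | Height given |
|---|---|---|---|
| Coarse | (266,222) | 7 large holes | 52 mm |
| Medium | (274,186) | 19 holes | 44 mm |
| Fine | (321,185) | fine dots | 36 mm |
| Pan | (318,224) | plain floor | 32 mm |
| Lid | (370,225) | grey, knob | 38 mm |

The two blue lids and the white bowl are not parts of the stack. Next I'll locate the collar, check reach, and look at the pan from nearby.

```bash
cat >> h.py <<'E'
from workcell import *
R=np.array([[0,-1,0],[-1,0,0],[0,0,-1.]])
PARTS=dict(pan=(610,-.3,32),fine=(454.7,8,36),medium=(469.3,-129.4,44),coarse=(616.2,-136.4,52),lid=(602.6,136.7,38))
def rim(n,xy,ztop,rmin,rmax,save=None,tol=4):
    c=camera(n); P=cloud(c).reshape(-1,3)
    if save: cv2.imwrite(save,c["image"])
    d=np.hypot(P[:,0]-xy[0],P[:,1]-xy[1])
    q=P[(d<rmax)&(d>rmin)&(abs(P[:,2]-ztop)<tol)]
    return (len(q),*np.round([*circ(q[:,:2]),np.median(q[:,2])],1)) if len(q)>20 else len(q)
E
python3 - <<'E'
from h import *
for n in("scene","side"): print(n,rim(n,(573,-337),61,0,60))
for k,(x,y,h) in {**PARTS,"ring":(573,-337,62)}.items():
    for z in (20,250,330): print(k,z,inverse_kinematics([x,y,z],R))
movep([570,0,250],R)
s=read_state();print(s["time"],s["ft_force"],s["eef_pos"])
print(rim("wrist",PARTS["pan"],32,0,45,"pics/wrist1.png"))
E
```

```text
scene (232, np.float64(574.3), np.float64(-338.0), np.float64(33.2), np.float64(61.8))
side (120, np.float64(573.0), np.float64(-336.2), np.float64(34.1), np.float64(59.7))
pan 20 [-0.04849392  0.77883529 -0.07079056  1.7673487   0.08830538  0.59847829
 -1.74273326]
pan 250 [ 0.12424973  0.49385721 -0.32067959  1.6089592   0.17149604  1.06657286
 -1.8145502 ]
pan 330 [ 0.16815415  0.43538472 -0.38642192  1.4995327   0.16888359  1.23967037
 -1.81144841]
fine 20 [-0.0510991   0.63609871 -0.1259184   2.17096357  0.22170217  0.34615791
 -1.93231791]
fine 250 [ 0.27520751  0.25755815 -0.50344179  1.98623554  0.15341696  0.93425581
 -1.87664303]
fine 330 [ 0.36212851  0.17631645 -0.58306029  1.86834071  0.10709543  1.12783321
 -1.83061575]
medium 20 [ 0.19731883  0.66105924 -0.0663566   2.09312343  0.10715379  0.39049794
 -1.52502664]
medium 250 [ 0.36323141  0.2890267  -0.26537662  1.92200174  0.09255056  0.94219602
 -1.51693687]
medium 330 [ 0.40132218  0.20988876 -0.30207009  1.80845739  0.06847939  1.13339203
 -1.49434335]
coarse 20 [ 0.18160011  0.80232724 -0.08680667  1.70705649  0.1
[... 264 characters left out ...]
.20086241  1.74004058  0.24232852  0.63348745
 -2.09309772]
lid 250 [ 0.08137149  0.54897034 -0.60056091  1.57677995  0.33375168  1.1200927
 -2.16812956]
lid 330 [ 0.14659937  0.50385585 -0.71153953  1.46613052  0.33380523  1.29515504
 -2.16503161]
ring 20 [ 0.45025099  0.84176405 -0.01212856  1.61175753  0.01424278  0.68815737
 -1.13962665]
ring 250 [ 0.47053126  0.57013084 -0.04427012  1.46310945  0.0266854   1.10893974
 -1.14943366]
ring 330 [ 0.47593277  0.51341996 -0.05375614  1.35446963  0.02759658  1.27442769
 -1.14976122]
2.7083 [-0.69181983 -0.37047128  0.47609313] [570.03509288  -0.88376163 249.95903168]
(520, np.float64(612.2), np.float64(-2.6), np.float64(29.9), np.float64(32.0))
```

View pics/wrist1.png

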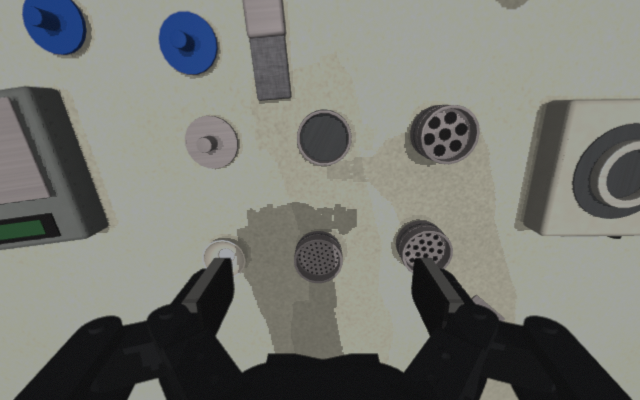

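The wrist view agrees with the earlier identification: pan (324,137), fine (318,257), medium (425,247), coarse (444,133) and grey lid (212,142). The wrist fit puts the pan about 2 mm from the fixed-camera fits, so I'll average them. I'll fit the rest from a wrist frame too, then grasp the pan.

```bash
python3 - <<'E'
from h import *
for k in("fine","medium","coarse"):
    x,y,h=PARTS[k]; print(k,rim("wrist",(x,y),h,0,45))
print("lid",rim("wrist",PARTS["lid"][:2],14,0,45))
movel([610.7,-1,100],R,max_speed=250)
print(rim("wrist",(610.7,-1),32,0,45))
print(movel([610.7,-1,10],R,max_speed=120,guard=12))
s=read_state();print(s["eef_pos"],s["ft_force"])
clamp(); s=read_state();print(s["time"],s["eef_pos"],s["ft_force"],s["finger_gap"])
c=camera("side"); P=cloud(c); cv2.imwrite("pics/side2.png",cv2.resize(c["image"][140:270,230:410],None,fx=4,fy=4,interpolation=cv2.INTER_CUBIC))
E
```

```text
fine (462, np.float64(456.2), np.float64(5.0), np.float64(29.9), np.float64(35.7))
medium (402, np.float64(471.3), np.float64(-131.8), np.float64(29.9), np.float64(43.8))
coarse (690, np.float64(617.3), np.float64(-138.8), np.float64(29.8), np.float64(52.0))
lid (1908, np.float64(605.1), np.float64(135.7), np.float64(23.9), np.float64(14.1))
(1356, np.float64(612.7), np.float64(-2.4), np.float64(29.8), np.float64(31.9))
False
[611.1445316   -0.91930725  10.70726009] [0.75916416 0.58011878 0.10734775]
5.05 [611.25853713  -1.10938111  11.56070721] [-5.21882736 -0.85887984 18.89296876] 62.31535510197112
```

View pics/side2.png

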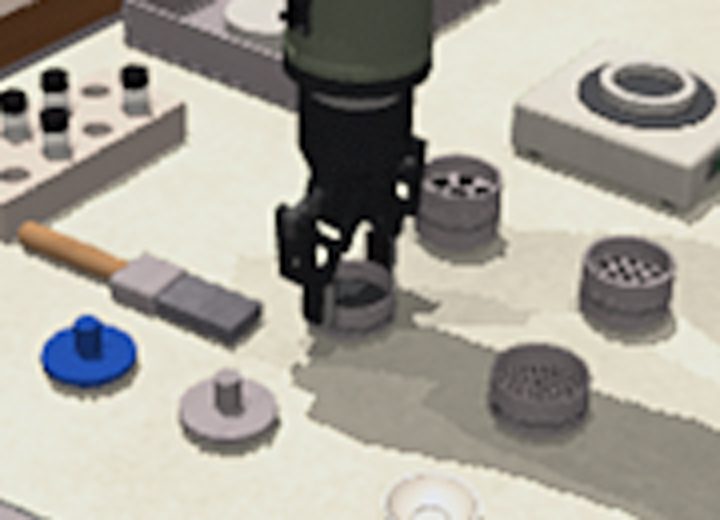

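The pan (at about (360,295) in the crop) is between the fingers, with the tips low on its body. I'll lift it, check whether it hangs level, and carry it above the collar.

```bash
cat >> h.py <<'E'
def heldrim(n,ztop,h,save=None):
    """rim points of the held part near the TCP: circle centre and tilt of the rim plane"""
    e=read_state()["eef_pos"]; c=camera(n); P=cloud(c).reshape(-1,3)
    if save: cv2.imwrite(save,c["image"])
    d=np.hypot(*(P[:,:2]-e[:2]).T); q=P[(d<38)&(d>24)&(abs(P[:,2]-ztop)<6)]
    A=np.c_[q[:,:2]-e[:2],np.ones(len(q))]; k=np.linalg.lstsq(A,q[:,2],rcond=None)[0]
    return len(q),np.round(circ(q[:,:2])-[*e[:2],0],1),"tilt deg",np.round(np.degrees(k[:2]),1),"z",round(k[2],1)
E
python3 - <<'E'
from h import *
e=read_state()["eef_pos"]
movel([e[0],e[1],190],R,max_speed=150)
s=read_state();print(s["ft_force"],s["finger_gap"])
movel([573.7,-337.3,170],R,max_speed=250)
s=read_state();print(s["time"],s["eef_pos"],s["ft_force"],s["finger_gap"])
print(heldrim("wrist",170-10.7+32,32,"pics/wrist3.png"))
print(heldrim("scene",170-10.7+32,32,),heldrim("side",170-10.7+32,32))
c=camera("side"); cv2.imwrite("pics/side3.png",cv2.resize(c["image"][60:200,320:460],None,fx=4,fy=4,interpolation=cv2.INTER_CUBIC))
E
```

```text
[-0.40041276 -0.40505278 -0.7124774 ] 61.98767790911166
7.9583 [ 574.20544218 -335.84210253  170.14574818] [-0.20475194  0.95836223 -1.20463745] 61.711989542876665
(4714, array([ 2. ,  0.2, 30. ]), 'tilt deg', array([0.7, 0.1]), 'z', np.float64(189.9))
(166, array([-0.8,  2.6, 31. ]), 'tilt deg', array([ 0.1, -1. ]), 'z', np.float64(190.3)) (69, array([ 0.7,  3.7, 31.4]), 'tilt deg', array([ 0.4, -2.7]), 'z', np.float64(189.2))
```

View pics/side3.png

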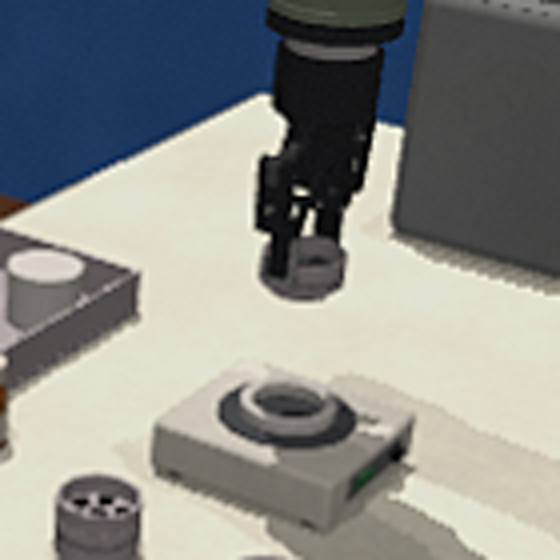

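View pics/wrist3.png

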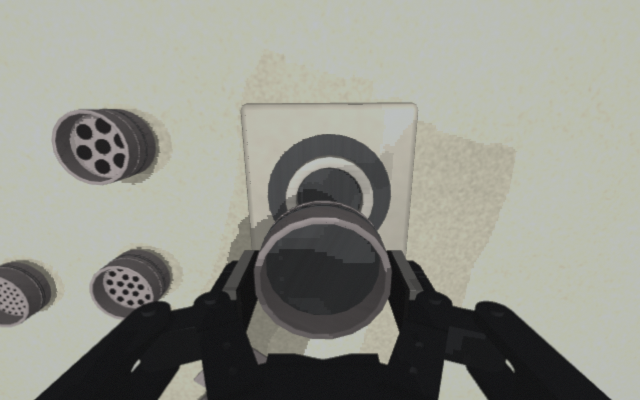

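The pan hangs level: tilt under 1° in the wrist view, rim at 190 mm, so the underside is 12 mm below the TCP. It sits beside the collar line, and the descent should stop near TCP z = 66. Lowering it with a guard.

```bash
cat >> h.py <<'E'
RING=np.array([574.2,-337.2])
def st(*k):
    s=read_state(); print("t",round(s["time"],1),"tcp",np.round(s["eef_pos"],1),"F",np.round(s["ft_force"],1),"gap",round(s["finger_gap"],1)); return s
def place(zexp,off=(0,0),hover=250):
    """lower the held part at the ring, expected contact TCP height zexp; release; retreat"""
    x,y=RING+off
    movel([x,y,zexp+22],R,max_speed=200); wait(.2); st()
    print("contact",movel([x,y,zexp-4],R,max_speed=25,guard=10)); s=st()
    if abs(s["eef_pos"][2]-zexp)>2.6: print("STOP: height off"); return False
    open_gripper(); wait(.2); st()
    movel([x,y,hover],R,max_speed=200); return True
E
python3 - <<'E'
from h import *
if place(66):
    for n in("scene","side","wrist"): print(n,rim(n,RING,86,0,45),heldrim(n,86,32))
E
```

```text
t 8.9 tcp [ 574.9 -337.6   89.5] F [ 0.4 -0.3 -0.2] gap 61.8
contact True
t 9.7 tcp [ 574.  -338.2   68.7] F [ 1.6 -4.4 -0.5] gap 62.2
STOP: height off
```

It stopped 2.7 mm early, with a sideways force of -4.4 N in y, so the foot is touching the collar's +y side. I'll shift 2 mm toward -y and continue down.

```bash
python3 - <<'E'
from h import *
movel([574.2,-339,70.5],R,max_speed=20);wait(.2);s=st()
print("contact",movel([574.2,-339,61],R,max_speed=20,guard=10)); st(); wait(.3); st()
print(heldrim("wrist",86,32))
E
```

```text
t 10.1 tcp [ 574.2 -338.8   70.4] F [ 0.3  0.1 -1.2] gap 61.9
contact True
t 10.5 tcp [ 574.3 -339.3   65.7] F [-2.  -0.1  9.7] gap 61.7
t 10.8 tcp [ 574.3 -339.3   65.7] F [-2.4  1.5 10.3] gap 62.1
(4913, array([ 2. ,  0.2, 30. ]), 'tilt deg', array([0.8, 0. ]), 'z', np.float64(85.1))
```

Firm vertical contact at 65.7 mm with the rim at 85–86 mm: the pan is seated. I'll release it and check, then remeasure the pan as the base for the stack.

```bash
python3 - <<'E'
from h import *
open_gripper(); wait(.2); st()
movel([574.2,-339,200],R,max_speed=200)
for n in("scene","side","wrist"): print(n,rim(n,RING,86,0,45),heldrim(n,86,32))
movel([455,6,200],R,max_speed=300)
movel([455,6,110],R,max_speed=200); wait(.1); st()
print(rim("wrist",(455,6),36,0,45))
E
```

```text
t 11.4 tcp [ 574.  -339.1   65.1] F [-0.2 -0.3  0.7] gap 85.4
scene (109, np.float64(574.1), np.float64(-336.6), np.float64(29.6), np.float64(86.1)) (144, array([-0.1,  2.5, 29.9]), 'tilt deg', array([0.6, 0.3]), 'z', np.float64(85.1))
side (50, np.float64(574.5), np.float64(-335.8), np.float64(30.0), np.float64(83.6)) (72, array([ 0.7,  3.1, 30.2]), 'tilt deg', array([-0.4, -0.4]), 'z', np.float64(83.0))
wrist (950, np.float64(575.6), np.float64(-339.4), np.float64(29.8), np.float64(85.9)) (1031, array([ 1.8, -0.7, 29.8]), 'tilt deg', array([ 0.6, -0. ]), 'z', np.float64(85.3))
t 14.6 tcp [455.7   5.8 111.1] F [ 0.1 -0.1  1. ] gap 85.8
(1287, np.float64(456.0), np.float64(5.2), np.float64(29.8), np.float64(35.8))
```

The pan is seated and level: rim 86 mm, tilt under 1°, and the scene, side and wrist cameras agree within their bias. The wrist camera reads about 1.9 mm high in x and unbiased in y, so I'll use it consistently for picking and placing. Next is the fine sieve.

```bash
cat >> h.py <<'E'
RING=np.array([573.7,-339.3]); BIAS=np.array([1.9,0])
def pick(k,grip,ztravel):
    x,y,h=PARTS[k]
    s=read_state()["eef_pos"]
    if np.hypot(s[0]-x,s[1]-y)>8:
        movel([x-1,y-2,ztravel],R,max_speed=300)
        movel([x-1,y-2,h+75],R,max_speed=200); wait(.1)
    m=rim("wrist",(x,y),h,0,45); print(k,m)
    xy=np.array(m[1:3])-BIAS; assert abs(m[3]-29.9)<.6 and np.hypot(*(xy-[x,y]))<5
    if movel([*xy,grip],R,max_speed=120,guard=12): print("unexpected contact"); st(); return None
    clamp(); dz=st()["eef_pos"][2]
    movel([*xy,ztravel],R,max_speed=150); wait(.1); s=st()
    z=s["eef_pos"][2]; print("held",heldrim("wrist",z-dz+h,h),"expect z",round(z-dz+h,1))
    return dz
E
python3 - <<'E'
from h import *
dz=pick("fine",14,200)
if dz:
    movel([*RING,190],R,max_speed=300); wait(.2); st()
    print("held",heldrim("wrist",190-dz+36,36))
    if place(78+dz,hover=220):
        for n in("scene","side","wrist"): print(n,rim(n,RING,114,0,45),heldrim(n,114,36))
E
```

```text
fine (1288, np.float64(456.0), np.float64(5.2), np.float64(29.8), np.float64(35.9))
t 16.0 tcp [454.6   5.2  15.2] F [-5.5  2.2 27.2] gap 61.9
t 17.5 tcp [453.8   5.2 199.4] F [ 0.5 -0.6 -1.1] gap 62.0
held (4860, array([ 2.1,  0.1, 30. ]), 'tilt deg', array([ 0.7, -0. ]), 'z', np.float64(219.2)) expect z 220.2
t 19.1 tcp [ 573.8 -338.5  190.3] F [-0.1  1.2 -0.9] gap 61.4
held (4883, array([ 2.1,  0.2, 30. ]), 'tilt deg', array([ 0.8, -0. ]), 'z', np.float64(210.0))
t 19.9 tcp [ 574.3 -339.6  116.7] F [ 1.   0.5 -1.1] gap 61.8
contact True
t 20.7 tcp [ 573.6 -339.2   93.5] F [-2.7  1.3  9.6] gap 61.5
t 21.3 tcp [ 573.2 -339.1   92.8] F [ 0.1  0.7 -0.8] gap 85.8
scene (122, np.float64(572.6), np.float64(-336.4), np.float64(29.9), np.float64(113.4)) (153, array([ 0.1,  2.9, 29.7]), 'tilt deg', array([ 0.1, -0.5]), 'z', np.float64(113.2))
side (56, np.float64(572.8), np.float64(-334.8), np.float64(30.0), np.float64(111.7)) (70, array([-0.3,  3.5, 30.3]), 'tilt deg', array([ 0.3, -0.4]), 'z', np.float64(111.2))
wrist (1016, np.float64(574.9), np.float64(-339.1), np.float64(29.8), np.float64(113.9)) (1108, array([ 1.7, -0. , 29.8]), 'tilt deg', array([ 0.6, -0.1]), 'z', np.float64(113.3))
```

Fine sieve seated: rim 113.9 mm against 114 expected, level. The medium and coarse sieves come next in one script, with the same checks between steps. Plenty of time is left.

```bash
python3 - <<'E'
from h import *
base=114
for k,grip,zt in(("medium",20,240),("coarse",26,280)):
    h=PARTS[k][2]
    dz=pick(k,grip,zt)
    if dz is None: break
    movel([*RING,zt-10],R,max_speed=300); wait(.2); z=st()["eef_pos"][2]
    print("held",heldrim("wrist",z-dz+h,h))
    if not place(base-8+dz,hover=base+h+60): break
    base+=h-8; m=rim("wrist",RING,base,0,45)
    for n in("scene","side","wrist"): print(n,rim(n,RING,base,0,45),heldrim(n,base,h))
    if not isinstance(m,tuple) or abs(m[4]-base)>1.5: print("not seated"); break
c=camera("side"); cv2.imwrite("pics/side4.png",cv2.resize(c["image"][60:220,310:470],None,fx=4,fy=4,interpolation=cv2.INTER_CUBIC))
E
```

```text
medium (1276, np.float64(471.0), np.float64(-132.4), np.float64(29.8), np.float64(43.8))
t 25.5 tcp [ 469.5 -132.5   21.3] F [-6.1  2.3 24.8] gap 62.4
t 27.2 tcp [ 468.9 -132.3  239.4] F [ 0.4 -0.8 -1.5] gap 62.5
held (5065, array([ 2.2,  0.1, 30. ]), 'tilt deg', array([ 0.8, -0. ]), 'z', np.float64(261.1)) expect z 262.2
t 28.4 tcp [ 573.7 -338.5  230.5] F [-0.   0.4 -2.4] gap 62.2
held (5020, array([ 2.2,  0.1, 30. ]), 'tilt deg', array([0.8, 0. ]), 'z', np.float64(252.2))
t 29.2 tcp [ 574.3 -339.6  150.8] F [-0.3  1.1 -2.2] gap 62.7
contact True
t 30.0 tcp [ 573.6 -339.3  127.5] F [-2.4  0.4  8.9] gap 62.1
t 30.6 tcp [ 573.2 -339.1  126.8] F [-0.2 -0.1 -0.5] gap 85.2
scene (125, np.float64(573.0), np.float64(-336.5), np.float64(30.2), np.float64(149.9)) (147, array([-0.5,  2.4, 30.2]), 'tilt deg', array([-0. , -0.1]), 'z', np.float64(149.1))
side (54, np.float64(574.3), np.float64(-334.8), np.float64(30.5), np.float64(147.9)) (79, array([ 0.,  4., 30.]), 'tilt deg', array([0.4, 0.3]), 'z', np.float64(146.9))
wrist (1386, np.float64(575.2), np.float64(-339.2), np.float64(29.8), np.
[... 615 characters left out ...]
92.8] F [ 0.2  0.4 -1.1] gap 61.7
contact True
t 39.5 tcp [ 573.7 -339.3  169.3] F [-1.4  1.2 10. ] gap 61.8
t 40.1 tcp [ 573.2 -339.2  168.5] F [0.  0.5 0.5] gap 85.2
scene (134, np.float64(572.3), np.float64(-336.2), np.float64(30.6), np.float64(194.2)) (174, array([-1. ,  2.9, 30.6]), 'tilt deg', array([-0.7,  0. ]), 'z', np.float64(193.2))
side (51, np.float64(573.5), np.float64(-335.1), np.float64(30.1), np.float64(191.9)) (77, array([ 0.2,  3.7, 30. ]), 'tilt deg', array([ 0.1, -0. ]), 'z', np.float64(190.9))
wrist (1380, np.float64(575.1), np.float64(-339.2), np.float64(29.8), np.float64(193.8)) (1529, array([ 1.8,  0. , 29.8]), 'tilt deg', array([ 0.6, -0.1]), 'z', np.float64(193.2))
```

View pics/side4.png

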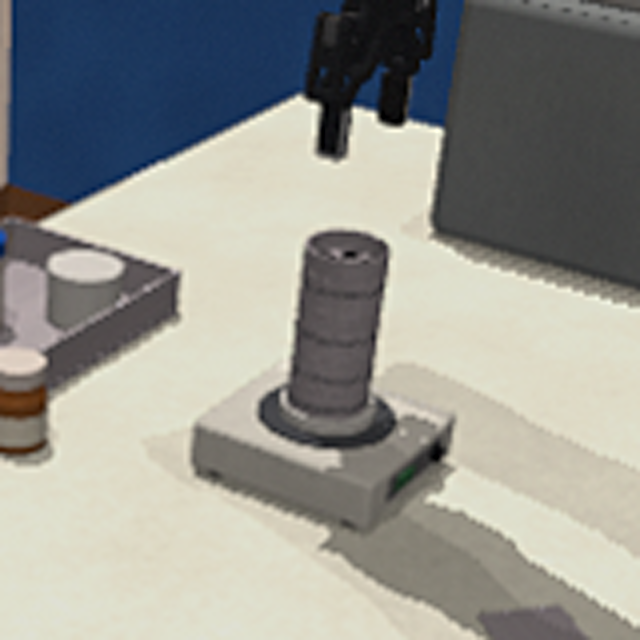

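All four parts form a straight, closed stack at (340,320) in the crop, with the coarse rim at 193.9 mm (194 expected). Before gripping the lid's knob, I'll measure where the fingertips end when open and when shut.

```bash
python3 - <<'E'
from h import *
movel([603,135,254],R,max_speed=300)
movel([603,135,170],R,max_speed=300)
def tips():
    e=st()["eef_pos"]
    for n in("scene","side"):
        P=cloud(camera(n)).reshape(-1,3); d=np.abs(P[:,:2]-e[:2])
        q=P[(d[:,0]<25)&(d[:,1]<60)&(P[:,2]>100)]; print(n,len(q),"tip-TCP",np.round(np.percentile(q[:,2],[0,1,3])-e[2],1))
wait(.2); tips(); clamp(); tips(); open_gripper()
movel([603,135,115],R,max_speed=200); wait(.2); st()
print(rim("wrist",(603,136),14,0,45,tol=3),rim("wrist",(603,136),38,0,18,"pics/wrist5.png",tol=2.5))
E
```

```text
t 43.4 tcp [603.9 135.1 172. ] F [-0.1  0.6  0.1] gap 85.7
scene 3279 tip-TCP [16.7 27.9 43.7]
side 2493 tip-TCP [11.  17.8 25.4]
t 44.3 tcp [603. 135. 170.] F [ 1.2 -0.1  0.3] gap -0.2
scene 3410 tip-TCP [ 3.7 15.6 34. ]
side 2635 tip-TCP [-0.3  8.7 20.9]
t 45.8 tcp [603.7 135.2 116.4] F [ 0.9 -0.1  0.6] gap 85.4
(3788, np.float64(604.6), np.float64(135.2), np.float64(23.8), np.float64(14.2)) (398, np.float64(606.0), np.float64(135.2), np.float64(6.2), np.float64(38.1))
```

View pics/wrist5.png

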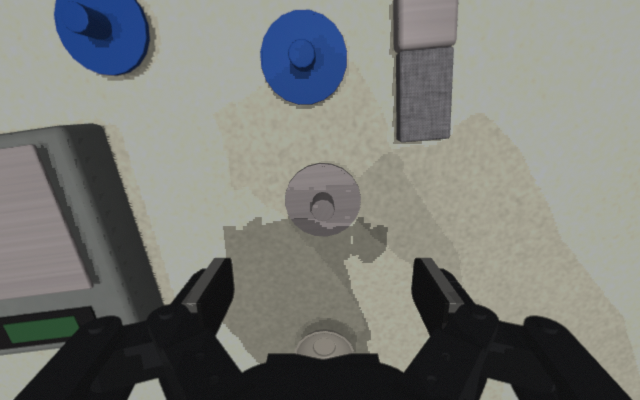

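The picture shows the grey lid at (322,199) with its knob at (322,208); the blue ones at (304,57) and (103,35) are left alone. The shut tips coincide with the TCP and the open ones are 11–13 mm higher, so gripping at TCP z = 16 clears the disc.

```bash
python3 - <<'E'
from h import *
xy=[604.1,135.2]
c=movel([*xy,16],R,max_speed=120,guard=12); s=st()
if not c:
    clamp(); dz=st()["eef_pos"][2]
    movel([*xy,265],R,max_speed=150); wait(.1); s=st()
    def disc(z):
        e=read_state()["eef_pos"]; P=cloud(camera("wrist")).reshape(-1,3)
        d=np.hypot(*(P[:,:2]-e[:2]-[1.9,0]).T); q=P[(d<36)&(d>16)&(abs(P[:,2]-z)<6)]
        k=np.linalg.lstsq(np.c_[q[:,:2]-e[:2],np.ones(len(q))],q[:,2],rcond=None)[0]
        h=cv2.minEnclosingCircle((q[:,:2]-e[:2]).astype(np.float32)); print("disc",len(q),np.round(h[0],1),round(h[1],1),"tilt",np.degrees(k[:2]).round(1),"z",k[2].round(1),"exp",round(z,1))
    disc(s["eef_pos"][2]-dz+14)
    movel([*RING,265],R,max_speed=250); wait(.2); s=st(); disc(s["eef_pos"][2]-dz+14)
    print("dz",dz)
    cv2.imwrite("pics/wrist6.png",camera("wrist")["image"])
E
```

```text
t 46.9 tcp [604.5 135.4  16.7] F [-0.2  0.   0.2] gap 85.2
t 47.5 tcp [604.2 135.2  16.3] F [-1.6 -1.   5.5] gap 16.0
t 49.4 tcp [603.9 135.1 264.4] F [-0.1 -0.7 -1.1] gap 15.8
disc 5104 [1.3 0.2] 32.2 tilt [-0.6 -0.1] z 262.2 exp 262.1
t 51.7 tcp [ 573.9 -338.8  265.1] F [-0.1 -1.  -1.9] gap 15.9
disc 5098 [1.5 0.3] 32.0 tilt [-0.5 -0. ] z 262.9 exp 262.8
dz 16.346352981552275
```

View pics/wrist6.png

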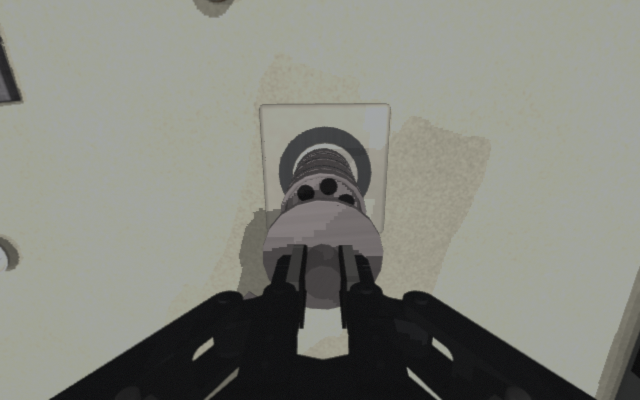

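The lid is held level by the knob (disc at (323,250)), centred within 0.5 mm of the stack's reading. Lowering it onto the coarse sieve; contact is expected at TCP z ≈ 202.

```bash
python3 - <<'E'
from h import *
if place(186+16.35,hover=300):
    movel([560,-180,320],R,max_speed=250); wait(.2)
    for n in("scene","side"):
        c=camera(n); P=cloud(c).reshape(-1,3)
        d=np.hypot(*(P[:,:2]-RING-[-.5,3]).T)
        k=P[(d<14)&(P[:,2]>215)]; q=P[(d<31)&(d>14)&(abs(P[:,2]-200)<6)]
        t=np.linalg.lstsq(np.c_[q[:,:2]-RING,np.ones(len(q))],q[:,2],rcond=None)[0]
        print(n,"knob top",len(k),np.median(k[:,2]).round(1),k[:,:2].mean(0).round(1),"disc",len(q),np.median(q[:,2]).round(1),"tilt",np.degrees(t[:2]).round(1))
    cv2.imwrite("pics/scene7.png",camera("scene")["image"])
    c=camera("side"); cv2.imwrite("pics/side7.png",cv2.resize(c["image"][60:300,180:480],None,fx=2.5,fy=2.5,interpolation=cv2.INTER_CUBIC))
st()
E
```

```text
t 52.4 tcp [ 574.2 -339.5  225.7] F [ 0.5 -0.3 -1. ] gap 15.7
contact True
t 53.2 tcp [ 573.9 -339.4  202.3] F [-1.4  0.   9.4] gap 15.8
t 54.1 tcp [ 573.4 -339.2  201.5] F [ 0.1 -1.1 -0.8] gap 85.7
scene knob top 48 223.9 [ 575.  -335.6] disc 221 201.6 tilt [-2.4 -0.8]
side knob top 28 220.9 [ 572.7 -333.1] disc 107 198.6 tilt [ 1.2 -0.6]
t 55.9 tcp [ 560.  -180.4  319.9] F [ 0.5 -0.1  0.6] gap 85.3
```

View pics/side7.png

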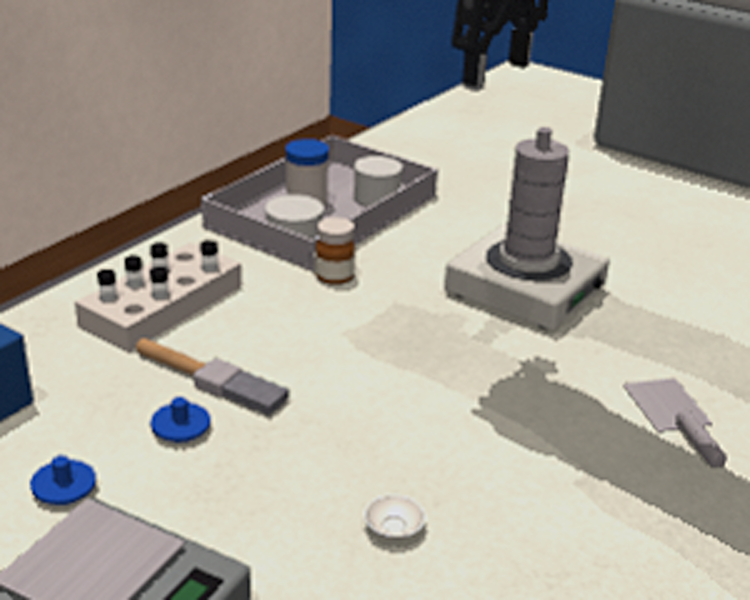

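The picture shows the full stack upright at (538,200) with the lid's knob on top. Bowl, jar, brush and blue lids look untouched. The scene camera puts the knob top at 223.9 mm against 224 expected, and the gripper is clear, so I'm handing in.

```bash
python3 -c "
from workcell import *
finish_job(); print(read_state()['time'])"
```

```text
the job is handed in; nothing more can be done
the job is handed in; nothing more can be done
```

The stack is built on the shaker in the order asked (pan, fine, medium, coarse, grey lid), and I handed the job in at about 56 s of the 138 s allowed. The gripper is open and clear of everything.

**Last checks:**
- **Seating:** the sieve rims measured 86, 114, 150 and 194 mm, each within about 0.2 mm of the expected height in the wrist camera. The lid's knob top measured 223.9 mm in the scene camera, against 224 mm expected. The pan and sieves read under 1° of tilt after release.
- **Left alone:** in the final picture the bowl, jar, brush and both blue lids look untouched.

**What disagreed or failed:**
- **Pan placement:** the first try touched the collar's edge and stopped 2.7 mm high. I shifted it 2 mm and it then seated.
- **Side camera:** it read 2–3 mm low throughout, as it had since the first pictures, and both fixed cameras read the stack 2.5–4 mm off in y. I used the wrist camera for placing.
- **Lid tilt:** the fixed cameras disagreed on the disc after placing (−2.4° and +1.2°), probably because those fits caught points on its edge. The lid hung level in the wrist view before placing and its contact height matched exactly.

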